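Shut off the vacuum and point out the red column

TASK

The run is over and a colleague is about to take the column with the red stopper off the vacuum station. Shut the vacuum off by gently pushing the blue valve lever round, away from you, until it stops square across its pipe, without forcing it, then show which column it is: point straight down at the red stopper with the fingertips, centred about two centimetres above it, keep still there for at least two seconds and finish still pointing. Touch none of the columns, pinch or lift nothing, and leave everything else where it stands.

Things in the scene. Friction and masses are not known exactly. Their poses are not given: they have to be found in the camera images.
- vac_lever (a joint): the vacuum valve's lever, rad: 0 = lever in line with the steel pipe and pointing out, away from the aluminium chamber (vacuum on); grows counter-clockwise seen from above, the free end swinging away from the robot; 1.57 = hard stop, square across the pipe (shut). Starts between 0 and 0.35. It stays where it is left; friction about 0.15 N m, so 3 to 4 N at the sleeve.
- valve_pivot (a point): the lever's vertical turning axis, at the mid-height of the lever (130 mm above the bench). Its axes are the station's: y along the pipe, from the lever towards the chamber; x away from the robot.
- lever_sleeve (a point): centre of the blue plastic sleeve on the lever: 12 mm wide, 50 mm long, 16 mm high; this point is 50 mm from the turning axis; it runs from 25 to 75 mm from the axis and from 122 to 138 mm above the bench. Under it is the steel pipe, top 99 mm above the bench (valve body 106 mm); beside the pipe is the pump base's flat top at 60 mm.
- station: the vacuum station, fixed: white pump base 190 x 360 x 60 mm, origin under its centre, x away from the robot at yaw 0, y to the robot's left. The aluminium chamber stands on its left half, the valve with the lever on its right half (axis at x = 0, y = -100 mm, 80 mm clear of the chamber's side).
- lid_top (a point): centre of the top of the grey lid on the aluminium chamber (160 x 200 mm), 135 mm above the bench, at x = 0, y = 80 mm of the station. Ports in two rows of four, 45 mm apart (22.5 mm either side in x; 22.5 and 67.5 mm either side in y). Six hold columns, two are shut with flat black plugs 5 mm high.
- gauge (a point): centre of the glass of the dial gauge left of the chamber, 54 mm across, its top 133 mm above the bench; its needle follows the valve
- col_red: the extraction column with the red stopper: upright translucent white barrel 16 mm across, flange 22 mm, stopper 20 mm across and 14 mm high; 75 mm tall in all, loose, standing 14 mm deep in a port of the lid. Which port changes. Origin at the centre of its foot.
- col_red_top (a point): centre of the top face of the red stopper, about 196 mm above the bench
- col_blue: the same kind of column with a blue stopper, in another port; origin at its foot, top 75 mm higher
- col_yellow: the same kind of column with a yellow stopper, in another port; origin at its foot, top 75 mm higher
- col_green: the same kind of column with a green stopper, in another port; origin at its foot, top 75 mm higher
- col_white: the same kind of column with a white stopper, in another port; origin at its foot, top 75 mm higher
- col_black: the same kind of column with a black stopper, in another port; origin at its foot, top 75 mm higher
- amber_bottle: brown glass bottle with a white cap, 56 mm across, 130 mm tall, loose, right of the station; origin under its centre
- beaker: empty glass beaker, 70 mm across, 85 mm tall, loose, right of the station; origin under its centre
- jar: white plastic jar, 60 mm across, 110 mm tall, loose, behind the station; origin under its centre
- carton: cream carton of spare columns with its flap up, 90 x 140 x 70 mm (145 mm to the top of the flap), loose, behind the station; origin under its centre
- cork_stand: cork ring 68 mm across holding a leaning capped tube, 122 mm tall in all, loose, behind the station; origin under its centre
- pipette: grey hand pipette lying on the bench, 250 mm long, 40 mm high, loose, far right; origin under its middle
- tube_rack: low blue tube rack 115 x 235 mm, 30 mm high, with four small capped tubes (59 mm to their tops, one cap is red: not the thing to point at), fixed, left of the station; origin under its centre

How it is judged (in metres and radians):
On the way, in this order (a step that is already met when the one before it is completed fails the run):
1. the valve lever stands square across the pipe (at least 1.45 rad): vacuum off (value of joint vac_lever above 1.45 rad), for 0.2 s.
2. the fingertips point at the red stopper from just above it (grasp point within 12 mm of its axis, 20 to 60 mm above its top) for two seconds (horizontal distance between the grasp point and col_red_top below 0.012 m and z of the grasp point in the frame of col_red_top between 0.02 and 0.06 m), for 2 s.
At the end, for the whole second after the job is handed in: The lever is still shut (at least 1.45 rad); the tool still points at the red stopper: grasp point (about 19 mm behind the fingertips) within 12 mm of its axis and 20 to 60 mm above its top; the red column stands in its port, moved less than 5 mm, tilted less than 0.1 rad (all of step 2 and value of joint vac_lever above 1.45 rad and distance of col_red from where it was at the start of the episode below 0.005 m and angle between col_red's own z axis and vertical below 0.1 rad); the robot touches nothing.
It fails at once if a column is touched (contact force between any of the fingers, the arm and col_red above 0.3 N or contact force between any of the fingers, the arm and col_blue above 0.3 N or contact force between any of the fingers, the arm and col_yellow above 0.3 N or contact force between any of the fingers, the arm and col_green above 0.3 N or contact force between any of the fingers, the arm and col_white above 0.3 N or contact force between any of the fingers, the arm and col_black above 0.3 N).
It fails at once if a column is lifted or shifted by more than 6 mm (distance of any of col_red, col_blue, col_yellow, col_green, col_white, col_black from where it was at the start of the episode above 0.006 m).
It fails at once if the lever is pinched between the fingers or forced: over 35 N on the lever or the station (contact force between the fingers and station above 35 N).
It fails at once if something else on the bench is lifted or moved by more than 15 mm (distance of any of amber_bottle, beaker, jar, carton, cork_stand, pipette from where it was at the start of the episode above 0.015 m).
It also fails if it takes over 45 s, if anything falls off the work surface, if the arm or the gripper's body presses on something with over 40 N, if the wrist force passes 120 N, or if a joint passes its speed limit or range.

ROBOT

A 6-joint arm with a two-finger parallel gripper is mounted at the origin on the work surface. World frame = base frame: x ahead of the robot, y to its left, z up, the work surface at z = 0. Lengths are in m, angles in degrees, forces in N, time in s.
With the tool pointing down it reaches from about 0.375 to 0.9 m from the base axis. Payload 3.1 kg.
Tool frame: the origin (TCP) lies at the very end of the fingers, on their centre line; the grasp point (between the pads) lies behind it (bot.grip_depth is the z of the grasp point in the tool frame, in m); z points along the fingers, y is the direction in which the jaws open and shut (so a half turn about z gives the same grasp; the last joint's range is limited). The gripper opens to 87 mm and grips with 3 to 60 N. Pads are 19 mm wide; open, the fingers measure 117 mm over their backs; the gripper's body (75 mm by 190 mm) begins 51 mm behind the grasp point.
Start: joints at [-78.868, 30.224, 82.088, -0, 67.689, -10.227], TCP at [0.228, -0.582, 0.223] pointing down, gripper open.
Joint ranges: [-176.69, 176.69], [-43.24, 126.21], [12.49, 139.97], [-82, 262], [0, 151.66], [-163.58, 163.58]. Speed limits (degrees/s): [159.86, 159.86, 180, 180, 180, 180].

INTERFACE

Orientations are given as a 3x3 rotation matrix whose columns are the frame's x, y, z axes.
In Python, from rig import bot, vision gives the robot as it stands. The module is installed in compiled form; this text tells all that it offers.
- The arm moves only by the shell command python3 -m jog 'ROWS'. ROWS is JSON, a list of rows, each a list of 3 entries, a list of its own where there are three numbers: the shift along the tool's x, y, z in mm, then the turn, a rotation vector about the tool's x, y, z in degrees, then the closure, from 0 (fully open) to 1 (shut). In form: [[[dx, dy, dz], [wx, wy, wz], fingers], ...]. A call has 1 to 12 rows; each row is the pose to reach, as a shift and turn from the pose commanded when the call began, along the tool's axes at that moment; what a row does not reach only later rows make up. A row lasts 1/12 s, in which the tool goes at most 41.7 mm and 7.16 degrees, less where a joint would pass 70% of its speed; a pose out of reach is approached as far as the arm can. A call with a gripper value outside its range is refused whole. The fingers move at their own pace and stop on an object; the grip force is fixed at half the most. Time passes only in rows, so rows that repeat a pose let the fingers close. It gives the time, the measured TCP pose, the force and the opening at its end, in the units of the state.
- bot.read_state(): the state, without advancing time (a new reading comes with each control period).
- vision.capture(name): name is "side" or "top"; returns the picture (384x512x3 uint8, red, green, blue); there is no depth.
- vision.camera_info(name): a dict with "intrinsics" (3x3 intrinsics, pixels), "camera_from_world" (4x4, takes a point from world to camera coordinates). Camera axes: x right, y up, looking along -z (the intrinsics and any distortion apply to the point x, -y, -z); pixel columns grow to the right and rows downward; lengths in m; the calibration is good to about 2 mm. A picture is of the moment at which its call begins. camera_info takes no time and is no camera call.
- bot.hand_in(): hands the job in, once; it reports no verdict.
The state is a dict: "time_s": time; "joint_positions": joint angles; "qvel": joint speeds; "tau": joint torques, N m; "position": TCP position; "tcp_rot": TCP orientation; "force": force on the tool from outside, world axes, zero at the start; "moment": the same for the moment, N m; "opening": opening from 0.0 (shut) to 1.0 (fully open).
Only numpy, scipy, OpenCV 4.12 (cv2) and the standard library are available. Lean on these libraries where they do the work, as an engineer would, in place of code of your own. Each camera call takes 0.05 s, during which the arm holds its last target. There are 200 camera calls.

## Working session

There is one attempt and no reset: what is moved stays moved. The work goes in short steps, Python scripts to look and compute and a shell command to move; the robot and the scene stay as the last step left them, time stands still between calls to the robot, and variables do not carry over. Pictures are saved under pics/ and viewed, about 8 in all and at most 12, crops included, and the job is handed in when it is done.

```bash
mkdir -p pics; cat > h.py <<'E'
import numpy as np, cv2
from rig import bot, vision
def cap(n,f):
    im=vision.capture(n); cv2.imwrite('pics/'+f,im[:,:,::-1]); return im
def plane(n,u,v,z):
    c=vision.camera_info(n); K=np.array(c['intrinsics']); T=np.array(c['camera_from_world'])
    d=np.linalg.inv(K)@[u,v,1]; d=d*[1,-1,-1]; R=T[:3,:3]; o=-R.T@T[:3,3]; d=R.T@d
    return o+d*(z-o[2])/d[2]
def proj(n,p):
    c=vision.camera_info(n); K=np.array(c['intrinsics']); T=np.array(c['camera_from_world'])
    q=T[:3,:3]@p+T[:3,3]; q=K@(q*[1,-1,-1]); return q[:2]/q[2]
E
python3 - <<'E'
from h import *
for n in('top','side'):
    im=cap(n,n+'1.png'); c=vision.camera_info(n); print(c)
s=bot.read_state(); print(s['position'],s['tcp_rot'],bot.grip_depth,s['opening'],s['time_s'])
E
```

```text
{'intrinsics': array([[440.30148534,   0.        , 265.53882141],
       [  0.        , 440.30148534, 196.76777423],
       [  0.        ,   0.        ,   1.        ]]), 'camera_from_world': array([[-0.01870977, -0.99975494,  0.01183197, -0.04910614],
       [ 0.99008066, -0.01687797,  0.13948271, -0.64671916],
       [-0.13924883,  0.01432429,  0.99015381, -1.47805364],
       [ 0.        ,  0.        ,  0.        ,  1.        ]])}
{'intrinsics': array([[391.14914319,   0.        , 256.07907261],
       [  0.        , 391.14914319, 186.04886231],
       [  0.        ,   0.        ,   1.        ]]), 'camera_from_world': array([[-0.87692114, -0.48037192, -0.01587832,  0.52386479],
       [ 0.24837015, -0.48118939,  0.84069557, -0.29450232],
       [-0.41148703,  0.73328002,  0.54127519, -0.98238049],
       [ 0.        ,  0.        ,  0.        ,  1.        ]])}
[ 0.22753052 -0.58141554  0.22167554] [[ 9.31315851e-01  3.64212350e-01 -3.86734692e-04]
 [ 3.64212409e-01 -9.31314002e-01  1.88451133e-03]
 [ 3.26190865e-04 -1.89592884e-03 -9.99998150e-01]] -0.0187 1.0029791987323637 0.1
```

View pics/top1.png

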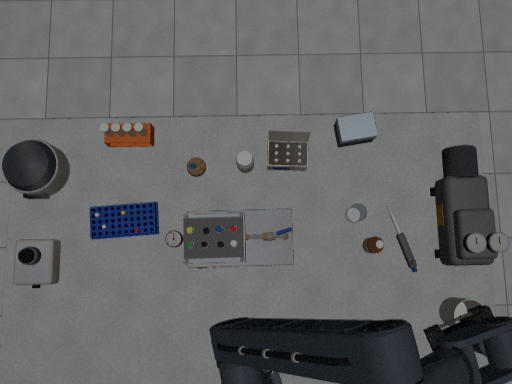

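View pics/side1.png

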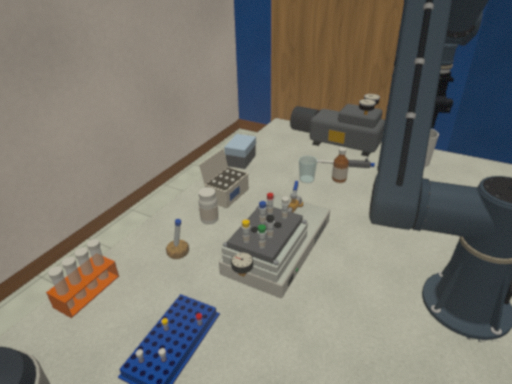

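Top view: the red stopper is at about (234,229), the blue lever sleeve at (284,232), the valve at about (268,237) and the white base spans about (183–294, 209–268). In the side view the red stopper is at (270,197). The rack's red cap is well away to the left.

```bash
python3 - <<'E'
from h import *
im=cv2.imread('pics/top1.png'); hsv=cv2.cvtColor(im,cv2.COLOR_BGR2HSV)
def blobs(m,box):
    x0,y0,x1,y1=box; k=np.zeros_like(m); k[y0:y1,x0:x1]=m[y0:y1,x0:x1]
    n,l,s,c=cv2.connectedComponentsWithStats(k); return [(s[i,4],c[i],l==i) for i in range(1,n) if s[i,4]>=8]
H,S,V=cv2.split(hsv)
box=(180,205,296,272)
P={}
for nm,m,z in [('red',((H<8)|(H>172))&(S>120)&(V>60),.196),('blue',(H>100)&(H<128)&(S>130)&(V>60),.196),('yel',(H>18)&(H<35)&(S>120),.196),('grn',(H>50)&(H<85)&(S>100),.196)]:
    for a,c,l in blobs(m.astype(np.uint8)*255,box):
        zz=.138 if c[0]>270 else z
        print(nm,a,c.round(1),plane('top',*c,zz).round(4))
        if c[0]>270:
            v,u=np.where(l); p=np.array([plane('top',a,b,.138)[:2] for a,b in zip(u,v)])
            r=cv2.minAreaRect((p*1000).astype(np.float32)); print(r, cv2.boxPoints(r).round(0).tolist())
# base outline
for uv in [(183.5,211),(293,209),(294,264),(184,268)]: print(uv,plane('top',*uv,.06).round(3))
# lid
g=((V<110)&(S<60)).astype(np.uint8)*255
c=cv2.morphologyEx(g[205:272,180:250],cv2.MORPH_CLOSE,np.ones((9,9)))
k=max(cv2.findContours(c,0,2)[0],key=cv2.contourArea); r=cv2.minAreaRect(k); print('lid',[plane('top',a+180,b+205,.135)[:2].round(3).tolist() for a,b in cv2.boxPoints(r)],plane('top',r[0][0]+180,r[0][1]+205,.135))
cv2.imwrite('pics/crop.png',cv2.resize(im[200:276,170:300],None,fx=6,fy=6,interpolation=cv2.INTER_CUBIC))
E
```

```text
red 29 [232.7 228.1] [0.5287 0.0446 0.196 ]
blue 30 [218.4 228.6] [0.528  0.0887 0.196 ]
blue 42 [283.8 230.7] [ 0.5215 -0.1161  0.138 ]
((521.5868530273438, -116.31060028076172), (8.116403579711914, 46.86994934082031), 17.332763671875) [[511.0, -95.0], [525.0, -140.0], [532.0, -137.0], [518.0, -93.0]]
yel 31 [189.1 229.5] [0.5268 0.1786 0.196 ]
grn 29 [189.3 244.2] [0.4819 0.1778 0.196 ]
(183.5, 211) [0.6  0.22 0.06]
(293, 209) [ 0.6   -0.153  0.06 ]
(294, 264) [ 0.414 -0.152  0.06 ]
(184, 268) [0.408 0.217 0.06 ]
lid [[0.611, 0.218], [0.607, -0.005], [0.396, -0.002], [0.4, 0.216]] [0.50237335 0.10688766 0.135     ]
```

View pics/crop.png

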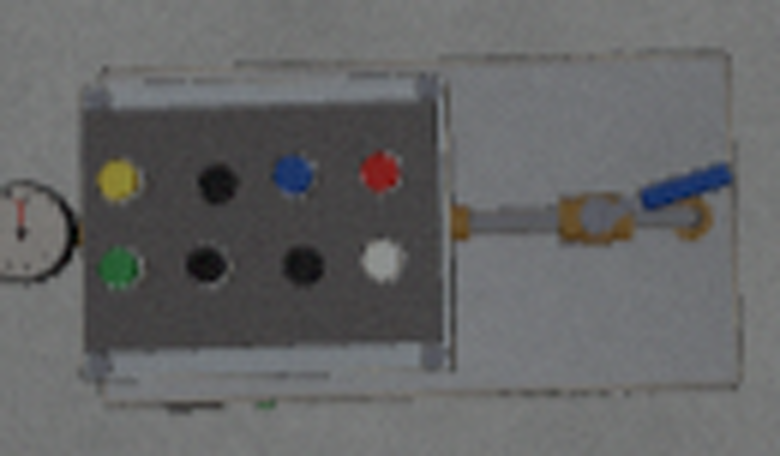

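The red stopper is at about (0.529, 0.045). From it and the station layout, the pivot is at about (0.508, -0.068), with the lever near 0.26 rad. I'll close the fingers and go high to the robot side of the lever, turning the tool so the jaw axis lies along world x.

```bash
python3 -m jog '[[[0,0,-12],[0,0,0],1],[[396,-319,-12],[0,0,-68.6],1],[[396,-319,-12],[0,0,-68.6],1],[[396,-319,-12],[0,0,-68.6],1],[[396,-319,-12],[0,0,-68.6],1],[[396,-319,-12],[0,0,-68.6],1],[[396,-319,-12],[0,0,-68.6],1],[[396,-319,-12],[0,0,-68.6],1],[[396,-319,-12],[0,0,-68.6],1],[[396,-319,-12],[0,0,-68.6],1],[[396,-319,-12],[0,0,-68.6],1],[[396,-319,-12],[0,0,-68.6],1]]'; python3 -m jog '[[[0,0,0],[0,0,0],1]]'
```

```text
time_s: 1.1
position: [0.4557, -0.1822, 0.2344]
tcp_rot: [[-0.002, 1.0, -0.0], [1.0, 0.002, 0.0], [0.0, -0.0, -1.0]]
force: [0.4, 0.3, -0.1]
opening: 0.172
time_s: 1.18
position: [0.4572, -0.1774, 0.2343]
tcp_rot: [[-0.007, 1.0, 0.0], [1.0, 0.007, 0.004], [0.004, 0.0, -1.0]]
force: [-0.2, -0.4, -0.0]
opening: 0.094
```

```bash
python3 -m jog '[[[37,18,0],[0,0,0],1],[[37,18,0],[0,0,0],1],[[37,18,35],[0,0,0],1],[[37,18,65],[0,0,0],1],[[37,18,90],[0,0,0],1],[[37,18,107],[0,0,0],1],[[37,18,117],[0,0,0],1],[[37,18,117],[0,0,0],1],[[37,18,117],[0,0,0],1]]'; python3 - <<'E'
from h import *
a=cap('top','a.png');b=cap('side','b.png')
f=lambda i:cv2.resize(i,None,fx=4,fy=4,interpolation=cv2.INTER_CUBIC)
cv2.imwrite('pics/c2.png',np.hstack([f(a[200:300,200:300]),f(b[150:250,230:330])])[:,:,::-1])
E
```

```text
time_s: 1.93
position: [0.4728, -0.1475, 0.117]
tcp_rot: [[0.001, 1.0, -0.002], [1.0, -0.001, 0.001], [0.001, -0.002, -1.0]]
force: [1.1, -1.0, 0.3]
opening: 0.005
```

View pics/c2.png

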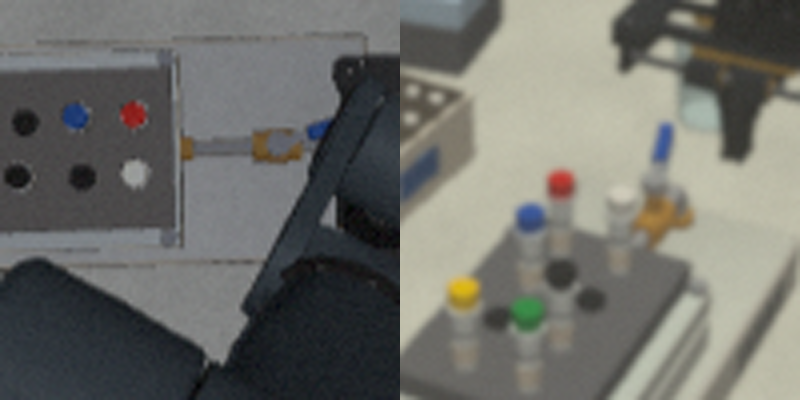

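Side view: the closed fingers are on the robot side of the blue lever, at its height and clear of it. I'm starting the push along its arc.

```bash
python3 -m jog '[[[6,15,0],[0,0,0],1],[[11,25,0],[0,0,0],1],[[13,30,0],[0,0,0],1],[[15,36,0],[0,0,0],1],[[17,42,0],[0,0,0],1],[[19,48,0],[0,0,0],1],[[22,53,0],[0,0,0],1],[[25,57,0],[0,0,0],1],[[28,61,0],[0,0,0],1],[[28,61,0],[0,0,0],1]]'; python3 - <<'E'
from h import *
b=cap('side','d.png')
cv2.imwrite('pics/c3.png',cv2.resize(b[150:250,250:350],None,fx=4,fy=4,interpolation=cv2.INTER_CUBIC)[:,:,::-1])
E
```

```text
time_s: 2.87
position: [0.5354, -0.1189, 0.1176]
tcp_rot: [[0.0, 1.0, 0.001], [1.0, -0.0, -0.0], [-0.0, 0.001, -1.0]]
force: [-0.4, -1.4, 1.3]
opening: 0.007
```

View pics/c3.png

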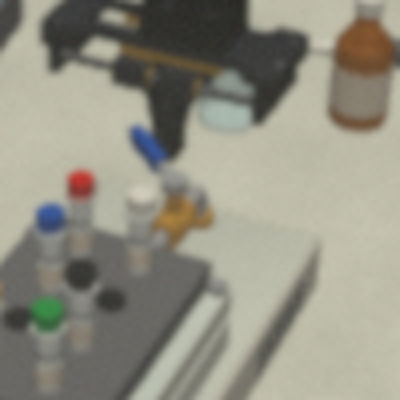

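The lever has swung round; the sleeve runs from about (137,130) to (163,165) in the crop, with the finger against it. I'll measure its angle.

```bash
cat >> h.py <<'E'
def lever(f='tmp.png'):
    im=cap('side',f)[:,:,::-1]; H,S,V=cv2.split(cv2.cvtColor(np.ascontiguousarray(im),cv2.COLOR_BGR2HSV))
    m=((H>100)&(H<128)&(S>110)&(V>50)).astype(np.uint8)
    p=np.array([.508,-.068,.13]); n,l,s,c=cv2.connectedComponentsWithStats(m); a=proj('side',p)
    for i in range(1,n):
        if s[i,4]>=8 and np.linalg.norm(c[i]-a)<45 : 
            q=plane('side',*c[i],.13); d=q[:2]-p[:2]; print(s[i,4],c[i].round(1),q.round(4),'r',np.linalg.norm(d).round(4),'world ang',np.degrees(np.arctan2(d[0],-d[1])).round(1))
E
python3 -c "from h import *; lever()"
```

```text
27 [286.9 186. ] [ 0.5434 -0.1047  0.13  ] r 0.051 world ang 43.9
22 [262.1 203.9] [0.5668 0.0153 0.13  ] r 0.1019 world ang 144.8
```

```bash
python3 -m jog '[[[5,5,0],[0,0,0],1],[[10,9,0],[0,0,0],1],[[14,12,0],[0,0,0],1],[[18,14,0],[0,0,0],1],[[22,16,0],[0,0,0],1],[[25,17,0],[0,0,0],1],[[28,18,0],[0,0,0],1],[[28,18,0],[0,0,0],1],[[28,18,0],[0,0,0],1]]'; python3 -c "from h import *; lever()"
```

```text
time_s: 3.72
position: [0.5534, -0.0908, 0.1177]
tcp_rot: [[0.001, 1.0, 0.002], [1.0, -0.001, 0.001], [0.001, 0.002, -1.0]]
force: [0.3, -1.0, 0.4]
opening: 0.004
47 [279.5 189.5] [ 0.5552 -0.0766  0.13  ] r 0.048 world ang 79.7
22 [262.1 203.9] [0.5668 0.0153 0.13  ] r 0.1019 world ang 144.8
```

Lever at about 80°. I'll creep on to the stop, watching the force.

```bash
python3 -m jog '[[[2,0,0],[0,0,0],1],[[4,0,0],[0,0,0],1],[[5,0,0],[0,0,0],1],[[5,0,0],[0,0,0],1],[[5,0,0],[0,0,0],1]]'; python3 -c "from h import *; lever()"; python3 -m jog '[[[1,0,0],[0,0,0],1],[[2,0,0],[0,0,0],1],[[2,0,0],[0,0,0],1],[[2,0,0],[0,0,0],1]]';python3 -c "from h import *; lever()"
```

```text
time_s: 4.18
position: [0.5535, -0.0868, 0.118]
tcp_rot: [[0.001, 1.0, 0.002], [1.0, -0.001, -0.001], [-0.001, 0.002, -1.0]]
force: [1.8, -2.9, -0.1]
opening: 0.003
50 [279.1 189.9] [ 0.5554 -0.0738  0.13  ] r 0.0477 world ang 83.0
22 [262.1 203.9] [0.5668 0.0153 0.13  ] r 0.1019 world ang 144.8
time_s: 4.57
position: [0.5529, -0.0846, 0.1178]
tcp_rot: [[0.0, 1.0, 0.001], [1.0, -0.0, -0.001], [-0.001, 0.001, -1.0]]
force: [1.7, -3.4, 1.9]
opening: 0.008
49 [278.5 190.2] [ 0.5562 -0.0712  0.13  ] r 0.0483 world ang 86.2
22 [262.1 203.9] [0.5668 0.0153 0.13  ] r 0.1019 world ang 144.8
```

```bash
python3 -m jog '[[[1,0,0],[0,0,0],1],[[1,0,0],[0,0,0],1],[[1,0,0],[0,0,0],1]]'|grep -E 'pos|force'; python3 -m jog '[[[1,0,0],[0,0,0],1],[[1,0,0],[0,0,0],1],[[1,0,0],[0,0,0],1]]'|grep -E 'pos|force'; python3 -c "from h import *; lever()"
```

```text
position: [0.5529, -0.0843, 0.1178]
force: [2.9, -5.2, 1.2]
position: [0.5529, -0.0842, 0.1178]
force: [1.6, -8.7, 0.7]
51 [278.5 190.3] [ 0.5561 -0.0709  0.13  ] r 0.0481 world ang 86.6
22 [262.1 203.9] [0.5668 0.0153 0.13  ] r 0.1019 world ang 144.8
```

The force climbs (5 to 9 N) with no more travel, so the lever is at its stop. Backing away the way I came, then straight up.

```bash
python3 -m jog '[[[-10,0,0],[0,0,0],1],[[-30,0,0],[0,0,0],1],[[-30,0,0],[0,0,0],1],[[-30,0,-30],[0,0,0],1],[[-30,0,-60],[0,0,0],1],[[-30,0,-95],[0,0,0],1],[[-30,0,-130],[0,0,0],1],[[-30,0,-130],[0,0,0],1],[[-30,0,-130],[0,0,0],1]]'; python3 - <<'E'
from h import *
lever('e.png'); b=cv2.imread('pics/e.png')
a=cap('top','f.png')
f=lambda i:cv2.resize(i,None,fx=4,fy=4,interpolation=cv2.INTER_CUBIC)
cv2.imwrite('pics/c4.png',np.hstack([f(a[200:300,200:300])[:,:,::-1],f(b[150:250,230:330])]))
# red stopper from two views: blob centre rays
H,S,V=cv2.split(cv2.cvtColor(b,cv2.COLOR_BGR2HSV)); m=(((H<8)|(H>172))&(S>110)&(V>60)).astype(np.uint8)
n,l,s,c=cv2.connectedComponentsWithStats(m)
for i in range(1,n):
    if s[i,4]>10 and 250<c[i][0]<290: print('side red',c[i],s[i],plane('side',*c[i],.189))
H,S,V=cv2.split(cv2.cvtColor(a,cv2.COLOR_RGB2HSV)); m=(((H<8)|(H>172))&(S>110)&(V>60)).astype(np.uint8)
n,l,s,c=cv2.connectedComponentsWithStats(m)
for i in range(1,n):
    if s[i,4]>10 and 220<c[i][0]<250: print('top red',c[i],s[i],plane('top',*c[i],.194))
E
```

```text
time_s: 5.92
position: [0.5524, -0.1114, 0.2492]
tcp_rot: [[0.001, 1.0, 0.002], [1.0, -0.001, 0.001], [0.001, 0.002, -1.0]]
force: [-0.4, -0.5, -0.2]
opening: 0.005
37 [277.7 190.3] [ 0.558  -0.0698  0.13  ] r 0.05 world ang 87.9
22 [262.1 203.9] [0.5668 0.0153 0.13  ] r 0.1019 world ang 144.8
side red [269.74193548 195.35483871] [267 193   6   6  31] [0.52781097 0.04329243 0.189     ]
top red [232.87096774 228.06451613] [230 225   7   7  31] [0.52905404 0.04413176 0.194     ]
```

View pics/c4.png

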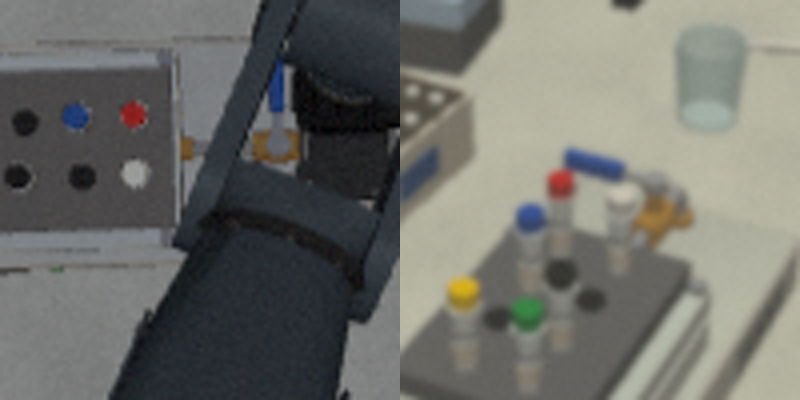

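Both views show the lever square across the pipe and the columns undisturbed. The two views agree on the red stopper at (0.5285, 0.044). Moving over it.

```bash
python3 -m jog '[[[30,-5,0],[0,0,0],1],[[65,-11,0],[0,0,0],1],[[100,-17,0],[0,0,0],1],[[130,-21,0],[0,0,0],1],[[150,-24,0],[0,0,0],1],[[156,-24,0],[0,0,0],1],[[156,-24,0],[0,0,0],1],[[156,-24,0],[0,0,0],1],[[156,-24,16],[0,0,0],1],[[156,-24,30],[0,0,0],1],[[156,-24,30],[0,0,0],1],[[156,-24,30],[0,0,0],1]]'; python3 - <<'E'
from h import *
lever('g.png'); b=cv2.imread('pics/g.png')
print(bot.read_state()['position'])
cv2.imwrite('pics/c5.png',cv2.resize(b[130:260,210:340],None,fx=4,fy=4,interpolation=cv2.INTER_CUBIC))
E
```

```text
time_s: 7.02
position: [0.5281, 0.0424, 0.2166]
tcp_rot: [[0.003, 1.0, -0.003], [1.0, -0.003, 0.0], [0.0, -0.003, -1.0]]
force: [0.4, 0.5, 0.1]
opening: 0.004
39 [278.4 190.7] [ 0.5552 -0.069   0.13  ] r 0.0472 world ang 88.8
23 [262.2 204. ] [0.5664 0.0156 0.13  ] r 0.1019 world ang 145.1
[0.5288002  0.04250953 0.21741428]
```

View pics/c5.png

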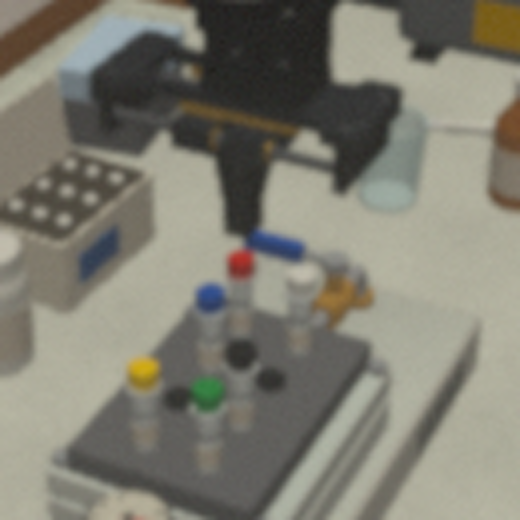

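The fingertips (242,233 in the crop) sit directly above the red stopper (240,262) with a clear gap. Holding still for 3 s.

```bash
for i in 1 2 3; do python3 -m jog '[[[0,0,0],[0,0,0],1],[[0,0,0],[0,0,0],1],[[0,0,0],[0,0,0],1],[[0,0,0],[0,0,0],1],[[0,0,0],[0,0,0],1],[[0,0,0],[0,0,0],1],[[0,0,0],[0,0,0],1],[[0,0,0],[0,0,0],1],[[0,0,0],[0,0,0],1],[[0,0,0],[0,0,0],1],[[0,0,0],[0,0,0],1],[[0,0,0],[0,0,0],1]]' | grep -E 'time|pos|force'; done; python3 -c "
from h import *
lever('z.png'); print(bot.hand_in())"
```

```text
time_s: 8.07
position: [0.5285, 0.0437, 0.2176]
force: [0.8, 0.4, 0.1]
time_s: 9.07
position: [0.5285, 0.0437, 0.2175]
force: [0.1, 0.0, -0.4]
time_s: 10.07
position: [0.5285, 0.0437, 0.2175]
force: [0.2, -1.1, -0.2]
42 [278.2 190.6] [ 0.556 -0.069  0.13 ] r 0.048 world ang 88.8
22 [262.1 203.9] [0.5668 0.0153 0.13  ] r 0.1019 world ang 144.8
the job is handed in; nothing more can be done
None
```

I pushed the blue lever round with closed fingers until it reached its stop, then pointed at the red stopper and handed the job in still pointing. `hand_in` gives no verdict.

- **Lever:** at the stop the tool stopped advancing and the contact force rose to about 9 N, against a limit of 35 N. My last side-view check put it at about 89° in the world frame. That view read 86.6° when the lever was already on the stop with the finger partly hiding it. The station is turned by roughly 1°, so in its own frame this is about 1.53 to 1.57 rad, above the 1.45 needed.
- **Pointing:** the fingertips held still for 3 s at (0.5285, 0.0437, 0.2175) m. That is within about 1 mm of the stopper position measured from two views. The tips are about 21 mm above its top, and the grasp point about 40 mm above.
- **Touching:** the wrist force was at noise level (about 1 N) while holding. In the pictures the columns look undisturbed. I did not measure the other bench items afterwards, but the tool passed well above them.

No check failed.

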